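Dock and lock the treat canister on its keyed bench base

TASK

Pick up the orange treat canister, set it on the gray keyed base and, pressing only gently, turn it until its notch finds the yellow key and it drops fully home and upright. Then let go and push the red-tabbed slide bolt fully home over the canister's collar so the dog cannot pull it off, and leave everything else on the bench where it is.

Things in the scene. Friction and masses are not known exactly. Their poses are not given: they have to be found in the camera images.
- canister: Orange round canister, upright, 0.2 to 0.45 kg. Origin: centre of its underside, z up. Body 58 mm diameter from 24 to 92 mm height (grip at 65 to 85 mm, any yaw), shut lid 55 mm diameter up to 105 mm, small white thumb tab on top to 109 mm, above the notch. Foot: black collar 76 mm diameter, 24 mm high, with a centre hole 27 mm wide, 24 mm deep in the underside.
- notch (a point): Outer mouth of the collar's only notch, at the canister's own +x side, 38 mm from its axis, 12 mm up. The notch is 11 mm wide, as high as the collar, open below and outward, and runs in to the centre hole. Axes as the canister's.
- dock: Gray fixed base plate, 100 mm (x) by 165 mm (y), 12 mm thick. Origin: its underside, on the axis of the steel pilot post, on which the canister is to be centred; z up. Fully home the canister's underside is on the plate, 12 mm above this origin; otherwise its collar rides on the key's top, 24 mm above it. Over 40 N between canister and base (post, key, bolt included) damages them.
- post (a point): Top of the steel pilot post, 34 mm above the base's underside. Post 24 mm diameter, 22 mm high above the plate, its top 6 mm tapered to 17 mm. From it one yellow key fin, 9 mm wide, 12 mm high above the plate, reaches out to 32 mm from the axis, fixed at an unknown angle, 0.2 to 1.5 rad from the base's +x towards its +y. This point has the base's axes, not the fin's: find it by feel.
- bolt (a joint): Travel of the slide bolt in m: 0 open (starts between 0 and 0.003), 0.015 fully home at its stop. It slides along the base's +y axis, towards the post, against about 2 N of friction and stays where it is left. Its steel bar passes over the collar of a canister that is fully home, and hits the collar of one that is not. Locked counts from 0.012.
- bolt_tab (a point): Centre of the outer face (towards the base's -y) of the bolt's upright red tab; push it here towards the base's +y. Tab 28 mm wide, 8 mm thick; its top is 6 mm above this point and it stands free of everything 20 mm below it. When open it is about 102 mm from the post's axis, 68 mm above the base's underside. Moves with the bolt, axes as the base's.
- guide (a point): Middle of the top of the bolt's fixed gray guide, 55 mm above the base's underside and 65 mm from the post's axis on the base's -y side; the guide is 39 mm wide along x, 26 mm along y.
- bowl: Steel pet bowl upside down, 160 mm in diameter, 50 mm high; leave alone. Origin: centre of its underside.
- whistle: Yellow plastic dog whistle, 48 mm long; leave alone.
- key_ring: Silver key ring with two keys, about 80 mm long; leave alone.
- brush: Grooming brush; leave alone.
- balm: Small jar of paw balm, 60 mm in diameter, 45 mm high; leave alone.
- clicker: Blue training clicker, 55 mm long, 34 mm wide, 19 mm high; leave alone.
Things that resemble listed ones, but are neither listed nor needed, are in the scene too. Several things look just like the canister: the one meant starts farthest to the robot's right. Leave any purple look-alike of the dock alone.

How it is judged:
On the way, in this order (a step that is already met when the one before it is completed fails the run):
1. the canister sits fully home on the keyed base, upright, with the bolt still open (z of canister in the frame of dock below 0.015 m and horizontal distance between canister and dock below 0.005 m and angle between canister's own z axis and vertical below 0.06 rad and value of joint bolt below 0.008 m), for 0.2 s.
2. the slide bolt is pushed home over the collar (value of joint bolt above 0.012 m), for 0.2 s.
At the end, for the whole second after the job is handed in: The canister stands at rest fully home on the base (its underside less than 15 mm above the base's underside, i.e. within 3 mm of the plate), centred within 5 mm, upright within 0.06 rad, with the slide bolt at least 12 mm of its 15 mm home, and let go (z of canister in the frame of dock below 0.015 m and horizontal distance between canister and dock below 0.005 m and angle between canister's own z axis and vertical below 0.06 rad and value of joint bolt above 0.012 m and linear speed of canister below 0.02 m/s); the robot touches nothing.
It fails at once if more than 40 N between the canister and the base (post, key and bolt included) (contact force between canister and dock above 40 N).
It fails at once if the canister is tipped beyond 0.5 rad (angle between canister's own z axis and vertical above 0.5 rad).
It fails at once if another thing on the bench is moved more than 20 mm (distance of any of bowl, whistle, key_ring, brush, balm, clicker from where it was at the start of the episode above 0.02 m).
It also fails if it takes over 67 s, if anything falls off the work surface, if the arm or the gripper's body presses on something with over 40 N, if the wrist force passes 120 N, or if a joint passes its speed limit or range.

ROBOT

A 6-joint arm with a two-finger parallel gripper is mounted at the origin on the work surface. World frame = base frame: x ahead of the robot, y to its left, z up, the work surface at z = 0. Lengths are in m, angles in rad, forces in N, time in s.
With the tool pointing down it reaches from about 0.25 to 0.775 m from the base axis. Payload 8.9 kg.
Tool frame: the origin (TCP) lies midway between the tips of the shut fingers; the grasp point (between the pads) lies 19 mm behind it; z points along the fingers, y is the line along which they close (so a half turn about z gives the same grasp; the last joint's range is limited). The gripper opens to 85 mm and grips with 20 to 120 N. Pads are 22 mm wide; open, the fingers measure 114 mm over their backs; the gripper's body (76 mm by 85 mm) begins 54 mm behind the grasp point. The pads swing forward as they close: fully open they stand 13 mm farther back than shut.
Start: joints at [1.058, 0.291, -0.153, 1.127, 0, 1.431], TCP at [0.192, 0.489, 0.231] pointing down, gripper open.
Joint ranges: [-2.52, 2.52], [-0.91, 1.74], [-1.3, 1.37], [-1.96, 2.02], [-1.52, 1.47], [-3.14, 3.14]. Speed limits (rad/s): [2.22, 2.22, 2.79, 3.14, 3.14, 3.14].

INTERFACE

Orientations are given as a unit quaternion [x, y, z, w].
In Python, from cell import readout, imaging, job gives the robot as it stands.
- The arm moves only by the tool arm_command, never from a script. Its argument "motion" is a list of rows, each a list of 7 numbers: the opening, from 0 (shut) to 1 (fully open), then the shift along the world's x, y, z in mm, then the turn, a rotation vector about the world's x, y, z in rad. In form: [[claw, x, y, z, ax, ay, az], ...]. A call has 1 to 10 rows; each row is the pose to reach, as a shift and turn from the pose commanded when the call began; what a row does not reach only later rows make up. A row lasts 1/12 s, in which the tool goes at most 41.7 mm and 7.16 degrees, less where a joint would pass 70% of its speed; a pose out of reach is approached as far as the arm can. A call with a gripper value outside its range is refused whole. The fingers move at their own pace and stop on an object; "newtons" is the grip in N (left out, the last holds). Time passes only in rows, so rows that repeat a pose let the fingers close. It gives the time, the measured TCP pose, the force, the opening and the grip force at its end, in the units of the state.
- readout.get_obs(): the state, without advancing time (a new reading comes with each control period).
- imaging.get_image(name): name is "scene" or "top" or "wrist"; returns a dict with "img" (420x560x3 uint8, red, green, blue), "depth" (420x560 float32, m along the optical axis (not along the pixel's ray), 0 where there is no reading), "K" (3x3 intrinsics, pixels), "extrinsics" (4x4, takes a point from world to camera coordinates); the wrist camera has in their place "hand_eye" (4x4, takes a point from camera to tool coordinates, whose origin is the TCP and whose axes are the flange's). Camera axes: x right, y up, looking along -z (the intrinsics and any distortion apply to the point x, -y, -z); pixel columns grow to the right and rows downward; lengths in m; the calibration is good to about 2 mm. A picture is of the moment at which its call begins: read the wrist's pose just before it.
- job.sign_off(): hands the job in; it is judged then, once.
Trained networks look in a picture, given as the dict that the camera call returned (one of the last four; its "shot" number tells which), for a name from the list of things; names that differ only in an ending like _2 or _b are one class to them, and where a whole thing is asked for, a point or a joint stands for the part that bears it (a point fixed in the world has none). Each returns a list of dicts, best first, with "confidence" (0 to 1); they miss things now and then, are a little off and sometimes report something else, mostly with a low value. They report only what shows in the picture. A call takes as long as a camera call. They do not tell look-alikes from the thing itself.
- imaging.search_frame(picture, target): "box" ([centre column, centre row, width, height] in pixels, round what is visible of it).
The state is a dict: "time": time; "qpos": joint angles; "qvel": joint speeds; "joint_efforts": joint torques, N m; "tcp_pos": TCP position; "eef_rot": TCP orientation; "ft_force": force on the tool from outside, world axes, zero at the start; "moment": the same for the moment, N m; "gripper_width": finger opening in m; "finger_force": force on a finger pad.
Only numpy, scipy, OpenCV 4.12 (cv2) and the standard library are available. Lean on these libraries where they do the work, as an engineer would, in place of code of your own. Each camera call takes 0.05 s, during which the arm holds its last target. There are 200 camera calls.

## Working session

There is one attempt and no reset: what is moved stays moved. The work goes in short steps, Python scripts to look and compute and a tool call to move; the robot and the scene stay as the last step left them, time stands still between calls to the robot, and variables do not carry over. Pictures are saved under pics/ and viewed, at most 10 in all, crops included, and the job is handed in when it is done.

Besides the shell and the picture viewer there is one more tool, called after "Emit:" as name(argument=value, ...), one argument or row to a line, values as JSON. arm_command: Moves the arm, as the interface text tells. Its arguments: {"type":"object","properties":{"motion":{"type":"array","items":{"type":"array","items":{"type":"number"}}},"newtons":{"type":"number"}},"required":["motion"]}

```bash
mkdir -p pics
cat > h.py <<'E'
import numpy as np, cv2
from cell import readout, imaging, job
from scipy.spatial.transform import Rotation as R
def T_wc(p, o=None):
    "camera->world"
    if 'extrinsics' in p: return np.linalg.inv(np.array(p['extrinsics']))
    T=np.eye(4); T[:3,:3]=R.from_quat(o['eef_rot']).as_matrix(); T[:3,3]=o['tcp_pos']
    return T@np.array(p['hand_eye'])
def cloud(p,o=None):
    K=np.array(p['K']); d=p['depth']; h,w=d.shape
    v,u=np.mgrid[:h,:w]
    c=np.stack([(u-K[0,2])/K[0,0]*d,-(v-K[1,2])/K[1,1]*d,-d,np.ones_like(d)],-1)
    W=(c@T_wc(p,o).T)[...,:3]; W[d<=0]=np.nan
    return W
def save(p,n): cv2.imwrite(f'pics/{n}.png',p['img'][...,::-1])
def shot(n):
    o=readout.get_obs(); return imaging.get_image(n),o
E
python3 - <<'E'
from h import *
for n in ('top','scene'):
    p,o=shot(n); save(p,n+'1'); W=cloud(p,o); print(n,[k for k in p], np.array(p['K']).round(1).tolist(), T_wc(p,o)[:3,3].round(3))
    for t in ('canister','dock','bolt_tab','guide','bowl','whistle','key_ring','brush','balm','clicker'):
        for r in imaging.search_frame(p,t)[:5]:
            u,v=np.array(r['box'][:2]).round().astype(int); print(t,round(r['confidence'],2),np.round(r['box']).tolist(),W[min(v,419),min(u,559)].round(3).tolist())
print(o)
E
```

```text
top ['img', 'depth', 'K', 'extrinsics', 'shot'] [[484.8, 0.0, 270.0], [0.0, 484.8, 208.4], [0.0, 0.0, 1.0]] [ 0.393 -0.015  1.328]
canister 0.89 [317.0, 180.0, 29.0, 32.0] [0.592, -0.143, 0.103]
canister 0.83 [283.0, 133.0, 19.0, 35.0] [0.716, -0.057, 0.101]
canister 0.58 [285.0, 234.0, 26.0, 26.0] [0.454, -0.06, 0.109]
dock 0.85 [233.0, 175.0, 62.0, 48.0] [0.621, 0.078, 0.011]
dock 0.66 [168.0, 310.0, 66.0, 52.0] [0.257, 0.25, 0.01]
bolt_tab 0.62 [184.0, 304.0, 7.0, 11.0] [0.276, 0.201, 0.047]
bolt_tab 0.52 [245.0, 167.0, 20.0, 7.0] [0.634, 0.043, 0.059]
guide 0.84 [232.0, 176.0, 68.0, 48.0] [0.618, 0.081, 0.016]
guide 0.72 [168.0, 310.0, 68.0, 51.0] [0.257, 0.25, 0.01]
bowl 0.93 [220.0, 123.0, 59.0, 57.0] [0.755, 0.111, 0.054]
bowl 0.53 [315.0, 180.0, 26.0, 30.0] [0.591, -0.137, 0.108]
key_ring 0.51 [213.0, 250.0, 29.0, 18.0] [0.416, 0.132, 0.003]
key_ring 0.17 [228.0, 176.0, 68.0, 45.0] [0.618, 0.092, 0.016]
brush 0.89 [400.0, 162.0, 30.0, 68.0] [0.654, -0.379, 0.025]
balm 0.87 [117.0, 171.0, 26.0, 28.0] [0.627, 0.386, 0.046]
clicker 0.72 [430.0, 245.0, 17.0, 20.0] [0.428, -0.454,
[... 1197 characters left out ...]
 array([ 1.05770605e+00,  2.90724642e-01, -1.53452827e-01,  1.12666487e+00,
        4.43153035e-06,  1.43151745e+00]), 'qvel': array([ 7.18623152e-04, -2.06446523e-03,  7.74457598e-05,  2.06849698e-04,
       -4.13453711e-04, -2.36762497e-04]), 'joint_efforts': array([ 6.23300584e-04, -5.36726868e+01,  3.31496930e+01,  2.33501138e-03,
       -1.07856574e-04, -1.78042933e-05]), 'tcp_pos': array([0.191689  , 0.48873639, 0.23127255]), 'eef_rot': array([ 1.85819380e-01,  9.82583919e-01, -2.10819246e-05, -9.47042850e-06]), 'ft_force': array([-0.07536306, -0.52367753,  0.15830959]), 'moment': array([-0.03582595, -0.00139295,  0.00412058]), 'finger_force': 0.0, 'gripper_width': 0.08548405374262313}
```

View pics/top1.png

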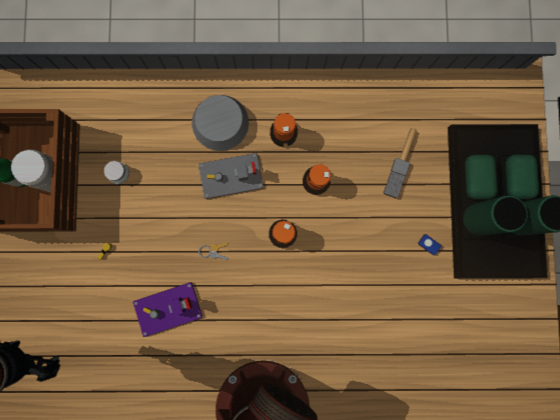

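View pics/scene1.png

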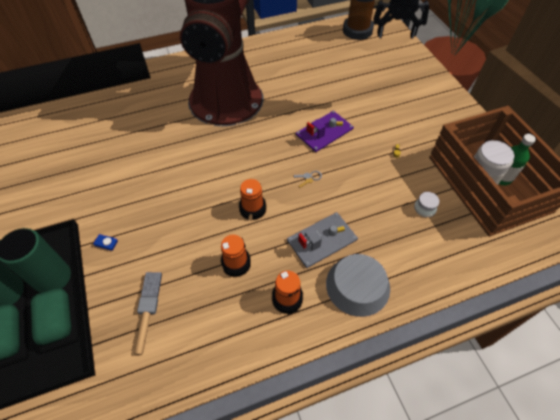

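Candidates for the canister in top view are (317,180), (285,130) and (284,234). The one farthest right (lowest y) is (317,180), with y≈-0.14. The gray dock is at (232,175), with its red tab at (252,168) and post at (219,177). The purple look-alike is at (168,310). Next I'll check the choice in one crop and measure.

```bash
cat > m.py <<'E'
from h import *
def ext(W,img,c,r,zl,zh,col=None):
    m=(np.hypot(W[...,0]-c[0],W[...,1]-c[1])<r)&(W[...,2]>zl)&(W[...,2]<zh)
    if col: m&=col(img.astype(int))
    return m
org=lambda i:(i[...,0]>120)&(i[...,0]>i[...,2]*2)&(i[...,1]<i[...,0]*.6)
wht=lambda i:(i.min(-1)>140)
red=lambda i:(i[...,0]>100)&(i[...,1]<i[...,0]*.4)&(i[...,2]<i[...,0]*.4)
yel=lambda i:(i[...,0]>110)&(i[...,1]>i[...,0]*.6)&(i[...,2]<i[...,1]*.5)
def rep(n,W,m):
    P=W[m]; 
    if len(P): print(n,len(P),'med',np.median(P,0).round(4),'min',P.min(0).round(3),'max',P.max(0).round(3))
    return P
E
python3 - <<'E'
from m import *
for n in ('top','scene'):
    p,o=shot(n); W=cloud(p,o); im=p['img']; print(n)
    rep('lid',W,ext(W,im,(.60,-.145),.06,.098,.112)); rep('tab',W,ext(W,im,(.60,-.145),.06,.09,.12,wht))
    rep('collar',W,ext(W,im,(.60,-.145),.06,.018,.03))
    P=rep('plate',W,ext(W,im,(.62,.08),.11,.006,.018))
    r=cv2.minAreaRect((P[:,:2]*1000).astype(np.float32)); print(r)
    rep('redtab',W,ext(W,im,(.63,.03),.06,.045,.085,red)); rep('fin',W,ext(W,im,(.62,.11),.06,.005,.05,yel))
    rep('post',W,ext(W,im,(.62,.11),.06,.028,.04))
    rep('guide',W,ext(W,im,(.63,.05),.06,.045,.06))
    if n=='top': cv2.imwrite('pics/crop1.png',cv2.resize(im[100:260,190:350,::-1],None,fx=3.7,fy=3.7,interpolation=cv2.INTER_CUBIC))
E
```

```text
top
lid 352 med [ 0.6067 -0.1481  0.1048] min [ 0.579 -0.174  0.098] max [ 0.634 -0.12   0.112]
tab 17 med [ 0.6062 -0.1653  0.1088] min [ 0.6   -0.17   0.101] max [ 0.612 -0.162  0.115]
collar 143 med [ 0.586  -0.1316  0.0244] min [ 0.569 -0.184  0.018] max [ 0.641 -0.111  0.03 ]
plate 1852 med [0.6181 0.0944 0.0116] min [ 0.511 -0.024  0.006] max [0.727 0.175 0.018]
((624.6119384765625, 83.79351043701172), (206.84921264648438, 194.94805908203125), 42.328487396240234)
redtab 22 med [0.6331 0.0215 0.0741] min [0.621 0.016 0.07 ] max [0.645 0.024 0.078]
fin 21 med [0.6165 0.1395 0.0231] min [0.612 0.131 0.019] max [0.62  0.149 0.031]
post 60 med [0.6142 0.1175 0.0319] min [0.604 0.052 0.028] max [0.624 0.139 0.038]
guide 204 med [0.6268 0.0514 0.0537] min [0.605 0.017 0.045] max [0.646 0.073 0.06 ]
scene
lid 385 med [ 0.611  -0.1492  0.1056] min [ 0.581 -0.176  0.098] max [ 0.636 -0.121  0.111]
tab 24 med [ 0.6086 -0.1652  0.1093] min [ 0.601 -0.171  0.106] max [ 0.615 -0.16   0.113]
collar 192 med [ 0.6328 -0.1508  0.0256] min [ 0.585 -0.186  0.018] max [ 0.648 -0.111  0.03 ]
plate 1640 med [0.6351 0.0914 0.0125] min [ 0.525 -0.014  0.006] max [0.727 0.174 0.018]
((623.149658203125, 84.95909118652344), (146.89700317382812, 191.19166564941406), 31.53700828552246)
redtab 30 med [0.6362 0.0213 0.0744] min [0.624 0.017 0.069] max [0.647 0.025 0.078]
fin 21 med [0.6202 0.141  0.0231] min [0.615 0.132 0.015] max [0.623 0.147 0.027]
post 66 med [0.6203 0.1149 0.034 ] min [0.607 0.059 0.028] max [0.647 0.13  0.04 ]
guide 229 med [0.6319 0.0501 0.055 ] min [0.608 0.016 0.045] max [0.648 0.074 0.06 ]
```

View pics/crop1.png

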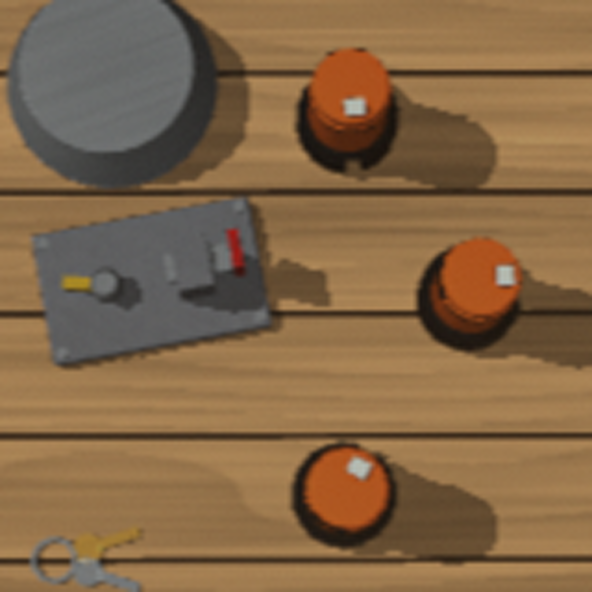

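The chosen canister is at crop (470,290), with its tab to the right, so the notch faces world -y. The fin at crop (75,283) points about world +y from the post at (105,284). I'll move the wrist over the dock for a closer look.

Emit:
arm_command(
  motion=[
    [1,210,-200,50,0,0,-0.45],
    [1,210,-200,50,0,0,-0.45],
    [1,210,-200,50,0,0,-0.45],
    [1,210,-200,50,0,0,-0.45],
    [1,210,-200,50,0,0,-0.45],
    [1,210,-200,50,0,0,-0.45],
    [1,210,-200,50,0,0,-0.45],
    [1,210,-200,50,0,0,-0.45],
  ],
)

```text
time: 1.87
tcp_pos: [0.4065, 0.2849, 0.2824]
eef_rot: [0.403, 0.915, 0.0, 0.002]
ft_force: [-0.2, 0.4, -0.3]
gripper_width: 0.085
finger_force: 0.0
```

Emit:
arm_command(
  motion=[
    [1,190,-200,20,0,0,-0.45],
    [1,190,-200,20,0,0,-0.45],
    [1,190,-200,20,0,0,-0.45],
    [1,190,-200,20,0,0,-0.45],
    [1,190,-200,20,0,0,-0.45],
    [1,190,-200,20,0,0,-0.45],
    [1,190,-200,20,0,0,-0.45],
    [1,190,-200,20,0,0,-0.45],
    [1,190,-200,20,0,0,-0.45],
  ],
)

```text
time: 2.62
tcp_pos: [0.5923, 0.0876, 0.3007]
eef_rot: [0.596, 0.803, -0.0, -0.0]
ft_force: [-0.0, -0.3, 0.3]
gripper_width: 0.0855
finger_force: 0.0
```

Run:
```python
from m import *
p,o=shot('wrist'); save(p,'w1'); print(o['tcp_pos'].round(4),o['qpos'].round(3),o['ft_force'].round(2)); print(np.array(p['hand_eye']).round(3),T_wc(p,o)[:3,3].round(3))
W=cloud(p,o); im=p['img']
P=rep('plate',W,ext(W,im,(.62,.08),.105,.007,.017)); print(cv2.minAreaRect((P[:,:2]*1000).astype(np.float32)))
rep('redtab',W,ext(W,im,(.63,.03),.06,.045,.085,red)); rep('fin',W,ext(W,im,(.62,.11),.06,.005,.05,yel))
rep('post',W,ext(W,im,(.62,.117),.025,.032,.04)); rep('guide',W,ext(W,im,(.63,.05),.06,.05,.06))
```

```text
[0.5923 0.0876 0.3007] [0.025 0.414 0.207 1.365 0.    1.301] [-0.01 -0.31  0.28]
[[ 0.001  0.951  0.309  0.078]
 [ 1.    -0.001 -0.001 -0.001]
 [-0.001  0.309 -0.951 -0.143]
 [ 0.     0.     0.     1.   ]] [0.569 0.162 0.444]
plate 6918 med [0.6162 0.0997 0.0123] min [ 0.558 -0.003  0.007] max [0.721 0.175 0.017]
((642.324951171875, 89.56370544433594), (143.53013610839844, 165.23184204101562), 10.811286926269531)
redtab 225 med [0.6331 0.0237 0.0735] min [0.62  0.016 0.046] max [0.647 0.028 0.076]
fin 101 med [0.6169 0.1387 0.0243] min [0.612 0.129 0.022] max [0.622 0.148 0.027]
post 167 med [0.6151 0.1178 0.034 ] min [0.606 0.108 0.032] max [0.625 0.127 0.036]
guide 662 med [0.6274 0.0531 0.0558] min [0.606 0.022 0.05 ] max [0.648 0.073 0.06 ]
```

View pics/w1.png

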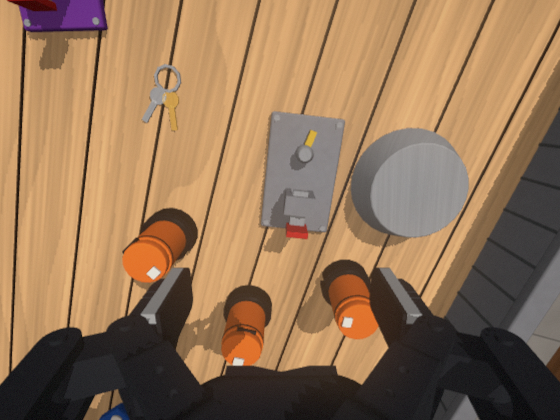

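The wrist view shows the post at (305,154), the fin pointing to (311,138) and the red tab at (297,231). The target canister is at (243,325). Next is over the canister.

Emit:
arm_command(
  motion=[
    [1,16,-236,-50,0,0,-0.4],
    [1,16,-236,-50,0,0,-0.4],
    [1,16,-236,-50,0,0,-0.4],
    [1,16,-236,-50,0,0,-0.4],
    [1,16,-236,-50,0,0,-0.4],
    [1,16,-236,-50,0,0,-0.4],
    [1,16,-236,-50,0,0,-0.4],
    [1,16,-236,-50,0,0,-0.4],
  ],
  newtons=40,
)

```text
time: 3.33
tcp_pos: [0.607, -0.1474, 0.2508]
eef_rot: [0.743, 0.669, -0.0, -0.001]
ft_force: [0.3, 0.8, 0.7]
gripper_width: 0.0851
finger_force: 0.0
```

Run:
```python
from m import *
p,o=shot('wrist'); save(p,'w2'); print(o['tcp_pos'].round(4),o['qpos'].round(3))
W=cloud(p,o); im=p['img']
P=rep('lid',W,ext(W,im,(.608,-.148),.034,.099,.112)); print(cv2.minEnclosingCircle((P[:,:2]*1000).astype(np.float32)))
T=rep('tab',W,ext(W,im,(.608,-.148),.04,.1,.12,wht)); rep('collar',W,ext(W,im,(.608,-.148),.045,.015,.03))
```

```text
[ 0.607  -0.1474  0.2508] [-0.355  0.479  0.181  1.274  0.     1.32 ]
lid 2388 med [ 0.6075 -0.1485  0.1053] min [ 0.58  -0.177  0.099] max [ 0.634 -0.123  0.111]
((607.451416015625, -148.581787109375), 28.1174373626709)
tab 165 med [ 0.6078 -0.1663  0.1091] min [ 0.601 -0.174  0.105] max [ 0.615 -0.16   0.111]
collar 690 med [ 0.6107 -0.1252  0.025 ] min [ 0.569 -0.165  0.015] max [ 0.645 -0.112  0.03 ]
```

View pics/w2.png

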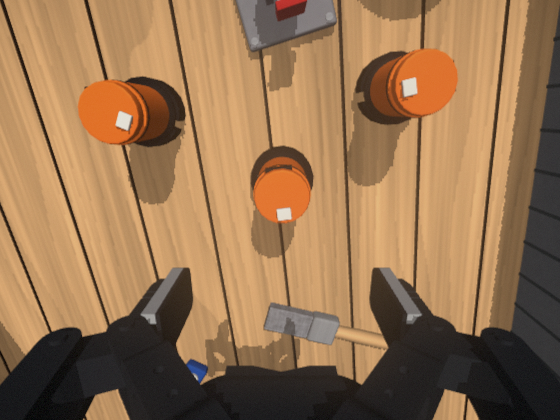

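The canister is at image (281,192) with its tab at (284,214), so the notch is at world angle about -1.55 rad. Descending to grip.

Emit:
arm_command(
  motion=[
    [1,0.5,-1,-40,0,0,0],
    [1,0.5,-1,-80,0,0,0],
    [1,0.5,-1,-120,0,0,0],
    [1,0.5,-1,-155,0,0,0],
    [1,0.5,-1,-180,0,0,0],
    [1,0.5,-1,-197,0,0,0],
    [1,0.5,-1,-197,0,0,0],
    [0.3,0.5,-1,-197,0,0,0],
    [0.3,0.5,-1,-197,0,0,0],
    [0.3,0.5,-1,-197,0,0,0],
  ],
  newtons=40,
)

```text
time: 4.22
tcp_pos: [0.6095, -0.1479, 0.0566]
eef_rot: [0.742, 0.67, 0.001, 0.001]
ft_force: [-0.9, 1.7, 1.1]
gripper_width: 0.0572
finger_force: 42.4
```

Emit:
arm_command(
  motion=[
    [0.3,0,0,0,0,0,0],
    [0.3,0,0,0,0,0,0],
    [0.3,0,0,0,0,0,0],
    [0.3,0,0,0,0,0,0],
  ],
  newtons=40,
)

```text
time: 4.55
tcp_pos: [0.6096, -0.1479, 0.0566]
eef_rot: [0.742, 0.67, 0.001, 0.001]
ft_force: [-1.2, 3.9, 6.5]
gripper_width: 0.057
finger_force: 43.0
```

Emit:
arm_command(
  motion=[
    [0.3,0,0,20,0,0,0],
    [0.3,0,0,60,0,0,0],
    [0.3,0,0,100,0,0,0],
    [0.3,0,10,130,0,0,0.1],
    [0.3,1,25,130,0,0,0.22],
    [0.3,1,40,130,0,0,0.34],
    [0.3,1,60,130,0,0,0.46],
    [0.3,1,80,130,0,0,0.58],
    [0.3,2,100,130,0,0,0.7],
    [0.3,2,100,130,0,0,0.7],
  ],
)

```text
time: 5.38
tcp_pos: [0.6103, -0.0449, 0.1854]
eef_rot: [0.464, 0.886, 0.001, 0.0]
ft_force: [0.2, -0.4, -2.4]
gripper_width: 0.0573
finger_force: 44.3
```

Emit:
arm_command(
  motion=[
    [0.3,1,15,0,0,0,0.12],
    [0.3,1,30,0,0,0,0.24],
    [0.3,1,45,0,0,0,0.36],
    [0.3,1,65,0,0,0,0.48],
    [0.3,2,85,0,0,0,0.6],
    [0.3,2,105,0,0,0,0.72],
    [0.3,2,125,0,0,0,0.84],
    [0.3,3,145,0,0,0,0.96],
    [0.3,3,165,0,0,0,1.07],
    [0.3,3,165,0,0,0,1.07],
  ],
)

```text
time: 6.22
tcp_pos: [0.6132, 0.1199, 0.1851]
eef_rot: [-0.052, 0.999, 0.001, 0.001]
ft_force: [-0.1, -0.8, -3.1]
gripper_width: 0.0572
finger_force: 44.3
```

Emit:
arm_command(
  motion=[
    [0.3,0,0,0,0,0,0.12],
    [0.3,0,0,0,0,0,0.24],
    [0.3,0,0,0,0,0,0.36],
    [0.3,0,0,0,0,0,0.48],
    [0.3,0,0,0,0,0,0.6],
    [0.3,0,0,0,0,0,0.72],
    [0.3,0,0,0,0,0,0.84],
    [0.3,0,0,0,0,0,0.96],
    [0.3,0,0,0,0,0,1.07],
    [0.3,0,0,0,0,0,1.07],
  ],
)

```text
time: 7.05
tcp_pos: [0.6134, 0.1162, 0.185]
eef_rot: [-0.552, 0.834, -0.0, 0.0]
ft_force: [0.4, -0.4, -1.4]
gripper_width: 0.0574
finger_force: 44.3
```

Run:
```python
from m import *
for n in ('top','scene','wrist'):
    p,o=shot(n); W=cloud(p,o); im=p['img']; c=o['tcp_pos'];z=c[2]-.0566
    P=rep(n+' lid',W,ext(W,im,c[:2],.034,z+.098,z+.112,org)); print(cv2.minEnclosingCircle((P[:,:2]*1000).astype(np.float32)))
    rep('tab',W,ext(W,im,c[:2],.04,z+.1,z+.12,wht)); 
    rep('collar',W,ext(W,im,c[:2],.045,z+.018,z+.03))
    save(p,n+'3')
print(o['tcp_pos'].round(4),o['qpos'].round(3),R.from_quat(o['eef_rot']).as_matrix().round(3)[:2],o['ft_force'].round(2),o['gripper_width'])
```

```text
top lid 8 med [0.6004 0.096  0.2333] min [0.597 0.092 0.23 ] max [0.604 0.099 0.235]
((600.5296020507812, 95.24211120605469), 4.263392925262451)
collar 87 med [0.6061 0.0879 0.153 ] min [0.579 0.08  0.147] max [0.642 0.102 0.158]
scene lid 73 med [0.6137 0.1019 0.2335] min [0.592 0.091 0.226] max [0.638 0.142 0.237]
((616.1065063476562, 116.99382781982422), 26.808372497558594)
collar 226 med [0.6373 0.0981 0.1538] min [0.579 0.079 0.146] max [0.653 0.154 0.158]
wrist lid 9271 med [0.6123 0.1041 0.2334] min [0.586 0.088 0.226] max [0.643 0.139 0.236]
((614.6066284179688, 115.97499084472656), 28.519466400146484)
tab 40 med [0.6165 0.1264 0.2373] min [0.611 0.125 0.236] max [0.62  0.128 0.239]
collar 2788 med [0.5998 0.0907 0.1532] min [0.576 0.078 0.146] max [0.651 0.141 0.158]
[0.6134 0.1163 0.1848] [ 0.07   0.506  0.051  1.115 -0.    -1.09 ] [[-0.399 -0.917  0.001]
 [-0.917  0.399 -0.   ]] [-0.07  0.2  -2.34] 0.0570647815021021
```

View pics/wrist3.png

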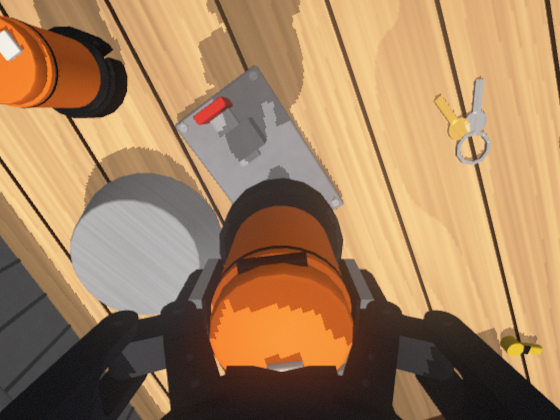

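The canister is held straight and upright over the dock, collar at image (280,220), with the notch about 0.2 rad short of the fin. Lowering onto the post.

Emit:
arm_command(
  motion=[
    [0.3,1,1,-30,0,0,0],
    [0.3,1,1,-60,0,0,0],
    [0.3,1,1,-80,0,0,0],
    [0.3,1,1,-88,0,0,0],
    [0.3,1,1,-88,0,0,0],
    [0.3,1,1,-88,0,0,0],
  ],
)

```text
time: 7.7
tcp_pos: [0.6146, 0.1177, 0.097]
eef_rot: [-0.55, 0.835, -0.0, 0.0]
ft_force: [0.9, -0.6, -2.0]
gripper_width: 0.057
finger_force: 44.4
```

Emit:
arm_command(
  motion=[
    [0.3,0,0,-2,0,0,0],
    [0.3,0,0,-4,0,0,0],
    [0.3,0,0,-6,0,0,0],
    [0.3,0,0,-8,0,0,0],
    [0.3,0,0,-8,0,0,0],
    [0.3,0,0,-8,0,0,0],
  ],
)

```text
time: 8.2
tcp_pos: [0.6142, 0.1177, 0.0883]
eef_rot: [-0.551, 0.835, 0.0, -0.0]
ft_force: [-1.1, 0.3, -3.5]
gripper_width: 0.0569
finger_force: 44.4
```

Emit:
arm_command(
  motion=[
    [0.3,0,0,-2,0,0,0],
    [0.3,0,0,-4,0,0,0],
    [0.3,0,0,-6,0,0,0],
    [0.3,0,0,-6,0,0,0],
    [0.3,0,0,-6,0,0,0],
  ],
)

```text
time: 8.62
tcp_pos: [0.614, 0.1177, 0.0821]
eef_rot: [-0.551, 0.835, 0.0, -0.0]
ft_force: [0.3, -0.4, -3.0]
gripper_width: 0.0567
finger_force: 44.4
```

Emit:
arm_command(
  motion=[
    [0.3,0,0,-1,0,0,0],
    [0.3,0,0,-2,0,0,0],
    [0.3,0,0,-2,0,0,0],
    [0.3,0,0,-2,0,0,0],
  ],
)

```text
time: 8.95
tcp_pos: [0.6144, 0.1177, 0.0805]
eef_rot: [-0.551, 0.835, -0.0, 0.0]
ft_force: [0.2, -0.8, 0.8]
gripper_width: 0.0568
finger_force: 44.8
```

Emit:
arm_command(
  motion=[
    [0.3,0,0,-0.5,0,0,0],
    [0.3,0,0,-1,0,0,0],
    [0.3,0,0,-1,0,0,0],
  ],
)

```text
time: 9.2
tcp_pos: [0.6144, 0.1177, 0.0803]
eef_rot: [-0.551, 0.835, -0.0, 0.0]
ft_force: [-3.7, -0.9, 8.6]
gripper_width: 0.0568
finger_force: 45.7
```

Emit:
arm_command(
  motion=[
    [0.3,0,0,0,0,0,0.03],
    [0.3,0,0,0,0,0,0.06],
    [0.3,0,0,0,0,0,0.09],
    [0.3,0,0,0,0,0,0.12],
    [0.3,0,0,0,0,0,0.12],
  ],
)

```text
time: 9.62
tcp_pos: [0.6157, 0.1178, 0.0803]
eef_rot: [-0.6, 0.8, -0.001, 0.001]
ft_force: [3.0, -0.1, 4.2]
gripper_width: 0.057
finger_force: 45.0
```

Emit:
arm_command(
  motion=[
    [0.3,0,0,0,0,0,0.02],
    [0.3,0,0,0,0,0,0.04],
    [0.3,0,0,0,0,0,0.04],
  ],
)

```text
time: 9.87
tcp_pos: [0.6137, 0.1177, 0.079]
eef_rot: [-0.616, 0.788, 0.0, -0.0]
ft_force: [3.7, -1.2, -1.3]
gripper_width: 0.0572
finger_force: 44.5
```

Emit:
arm_command(
  motion=[
    [0.3,0,0,0,0,0,0.02],
    [0.3,0,0,0,0,0,0.04],
    [0.3,0,0,0,0,0,0.04],
  ],
)

```text
time: 10.12
tcp_pos: [0.6143, 0.1175, 0.0789]
eef_rot: [-0.632, 0.775, -0.0, -0.0]
ft_force: [4.3, -1.6, -2.6]
gripper_width: 0.0567
finger_force: 44.4
```

Emit:
arm_command(
  motion=[
    [0.3,0,0,0,0,0,0.02],
    [0.3,0,0,0,0,0,0.04],
    [0.3,0,0,0,0,0,0.04],
  ],
)

```text
time: 10.37
tcp_pos: [0.615, 0.1175, 0.0793]
eef_rot: [-0.647, 0.762, -0.001, 0.0]
ft_force: [5.5, -1.2, -4.5]
gripper_width: 0.0571
finger_force: 44.3
```

It dropped at about +0.16 rad. Turning back a little, then lowering gently.

Emit:
arm_command(
  motion=[
    [0.3,0,0,0,0,0,-0.03],
    [0.3,0,0,0,0,0,-0.06],
    [0.3,0,0,-1,0,0,-0.06],
    [0.3,0,0,-2,0,0,-0.06],
    [0.3,0,0,-3,0,0,-0.06],
    [0.3,0,0,-3,0,0,-0.06],
  ],
)

```text
time: 10.87
tcp_pos: [0.614, 0.1178, 0.076]
eef_rot: [-0.624, 0.782, 0.0, -0.0]
ft_force: [3.0, -0.1, -3.9]
gripper_width: 0.057
finger_force: 44.6
```

Emit:
arm_command(
  motion=[
    [0.3,0,0,-1.5,0,0,0],
    [0.3,0,0,-3,0,0,0],
    [0.3,0,0,-4,0,0,0],
    [0.3,0,0,-5,0,0,0],
    [0.3,0,0,-5,0,0,0],
  ],
)

```text
time: 11.28
tcp_pos: [0.614, 0.1178, 0.071]
eef_rot: [-0.623, 0.782, 0.0, -0.0]
ft_force: [2.3, 0.1, -3.0]
gripper_width: 0.0569
finger_force: 44.6
```

Emit:
arm_command(
  motion=[
    [0.3,0,0,-1,0,0,0],
    [0.3,0,0,-2,0,0,0],
    [0.3,0,0,-2,0,0,0],
    [0.3,0,0,-2,0,0,0],
  ],
)

```text
time: 11.62
tcp_pos: [0.614, 0.1178, 0.0691]
eef_rot: [-0.623, 0.782, 0.0, -0.0]
ft_force: [1.3, 0.2, -2.8]
gripper_width: 0.0571
finger_force: 44.6
```

Emit:
arm_command(
  motion=[
    [0.3,0,0,-0.5,0,0,0],
    [0.3,0,0,-1,0,0,0],
    [0.3,0,0,-1,0,0,0],
    [0.3,0,0,-1,0,0,0],
  ],
)

```text
time: 11.95
tcp_pos: [0.6141, 0.1177, 0.0686]
eef_rot: [-0.623, 0.782, 0.0, 0.0]
ft_force: [-1.0, -1.2, 3.5]
gripper_width: 0.057
finger_force: 45.1
```

It's seated at z 0.0686, the expected 12 mm below riding height. Releasing and rising.

Emit:
arm_command(
  motion=[
    [0.6,0,0,0.5,0,0,0],
    [1,0,0,0.5,0,0,0],
    [1,0,0,0.5,0,0,0],
    [1,0,0,0.5,0,0,0],
    [1,0,0,0.5,0,0,0],
  ],
)

```text
time: 12.37
tcp_pos: [0.6142, 0.1178, 0.0688]
eef_rot: [-0.623, 0.782, 0.0, 0.0]
ft_force: [-0.3, -0.3, -0.6]
gripper_width: 0.0854
finger_force: 0.0
```

Emit:
arm_command(
  motion=[
    [1,0,0,10,0,0,0],
    [1,0,0,30,0,0,0],
    [1,0,0,60,0,0,0],
    [1,0,0,100,0,0,0.1],
    [1,7,-40,120,0,0,0.2],
    [1,14,-80,120,0,0,0.32],
    [1,21,-120,120,0,0,0.42],
    [0,28,-150,120,0,0,0.42],
    [0,28,-150,120,0,0,0.42],
    [0,28,-150,120,0,0,0.42],
  ],
)

```text
time: 13.2
tcp_pos: [0.6424, -0.0342, 0.1894]
eef_rot: [0.772, -0.636, 0.0, -0.0]
ft_force: [-0.5, 0.1, -0.4]
gripper_width: 0.0515
finger_force: 0.0
```

Run:
```python
from m import *
ims=[]
for n in ('top','scene','wrist'):
    p,o=shot(n); W=cloud(p,o); im=p['img']; c=(.6145,.1177)
    P=rep(n+' lid',W,ext(W,im,c,.034,.11,.125)); print(cv2.minEnclosingCircle((P[:,:2]*1000).astype(np.float32)))
    rep('tab',W,ext(W,im,c,.04,.11,.135,wht)); rep('collar',W,ext(W,im,c,.042,.03,.042))
    rep('redtab',W,ext(W,im,(.63,.02),.04,.068,.085,red)); save(p,n+'4')
print(o['time'],o['tcp_pos'].round(4),o['qpos'].round(3),R.from_quat(o['eef_rot']).as_matrix().round(3)[:2],o['ft_force'].round(2),o['gripper_width'])
```

```text
top lid 299 med [0.6143 0.122  0.117 ] min [0.587 0.099 0.111] max [0.64  0.145 0.125]
((613.6929321289062, 119.25662994384766), 27.211193084716797)
tab 26 med [0.6151 0.1339 0.1196] min [0.61  0.129 0.117] max [0.621 0.141 0.125]
collar 34 med [0.5929 0.1461 0.0372] min [0.581 0.135 0.034] max [0.609 0.155 0.042]
scene lid 343 med [0.6183 0.1175 0.1175] min [0.59  0.089 0.11 ] max [0.643 0.146 0.124]
((615.0286254882812, 116.89244079589844), 29.5510311126709)
tab 22 med [0.6187 0.1348 0.1218] min [0.611 0.129 0.119] max [0.624 0.14  0.124]
collar 177 med [0.6377 0.1008 0.0372] min [0.582 0.081 0.03 ] max [0.653 0.155 0.042]
redtab 34 med [0.6355 0.021  0.0742] min [0.621 0.016 0.068] max [0.648 0.026 0.078]
wrist lid 633 med [0.6181 0.0949 0.1162] min [0.594 0.089 0.11 ] max [0.64  0.108 0.119]
((617.16455078125, 103.32330322265625), 23.3718204498291)
collar 998 med [0.6206 0.0922 0.0369] min [0.576 0.078 0.03 ] max [0.653 0.142 0.042]
redtab 212 med [0.6333 0.02   0.0748] min [0.619 0.014 0.073] max [0.647 0.026 0.077]
13.3 [ 0.642  -0.0318  0.1892] [-0.163  0.54   0.121  1.151  0.    -1.929] [[ 0.194 -0.981 -0.   ]
 [-0.981 -0.194  0.   ]] [-0.18  0.34  0.08] 0.03581604406941004
```

View pics/wrist4.png

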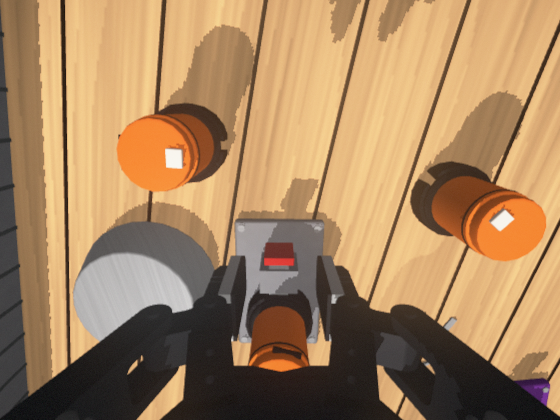

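The lid top is at 0.117 m, which is the home height. The bolt is still open, with the red tab at image (279,257). Lowering the shut fingers outside the tab.

Emit:
arm_command(
  motion=[
    [0,0,0,-40,0,0,0],
    [0,0,0,-80,0,0,0],
    [0,0,0,-110,0,0,0],
    [0,0,0,-129,0,0,0],
    [0,0,0,-129,0,0,0],
    [0,-2,10,-129,0,0,0],
    [0,-4,20,-129,0,0,0],
    [0,-5,27,-129,0,0,0],
    [0,-5,27,-129,0,0,0],
  ],
)

```text
time: 14.1
tcp_pos: [0.6379, -0.003, 0.0616]
eef_rot: [0.773, -0.634, 0.001, -0.001]
ft_force: [-0.3, 0.4, 0.0]
gripper_width: -0.0003
finger_force: 0.0
```

Emit:
arm_command(
  motion=[
    [0,-0.4,2,0,0,0,0],
    [0,-0.8,4,0,0,0,0],
    [0,-1.2,6,0,0,0,0],
    [0,-1.5,8,0,0,0,0],
    [0,-1.9,10,0,0,0,0],
    [0,-1.9,10,0,0,0,0],
  ],
)

```text
time: 14.6
tcp_pos: [0.6352, 0.005, 0.0598]
eef_rot: [0.773, -0.635, -0.0, 0.0]
ft_force: [0.4, -0.1, -0.5]
gripper_width: -0.0001
finger_force: 0.0
```

Emit:
arm_command(
  motion=[
    [0,-0.4,2,0,0,0,0],
    [0,-0.8,4,0,0,0,0],
    [0,-1.2,6,0,0,0,0],
    [0,-1.5,8,0,0,0,0],
    [0,-1.9,10,0,0,0,0],
    [0,-1.9,10,0,0,0,0],
  ],
)

```text
time: 15.1
tcp_pos: [0.6333, 0.0151, 0.0598]
eef_rot: [0.773, -0.635, -0.0, -0.0]
ft_force: [0.3, -0.8, -0.5]
gripper_width: 0.0001
finger_force: 0.3
```

Emit:
arm_command(
  motion=[
    [0,-0.2,1,0,0,0,0],
    [0,-0.4,2,0,0,0,0],
    [0,-0.6,3,0,0,0,0],
    [0,-0.8,4,0,0,0,0],
    [0,-0.8,4,0,0,0,0],
  ],
)

```text
time: 15.52
tcp_pos: [0.6326, 0.019, 0.0598]
eef_rot: [0.773, -0.635, -0.0, -0.0]
ft_force: [-0.0, -0.7, -1.1]
gripper_width: -0.0
finger_force: 0.6
```

Emit:
arm_command(
  motion=[
    [0,-0.2,1,0,0,0,0],
    [0,-0.4,2,0,0,0,0],
    [0,-0.6,3,0,0,0,0],
    [0,-0.8,4,0,0,0,0],
    [0,-0.8,4,0,0,0,0],
  ],
)

```text
time: 15.93
tcp_pos: [0.6321, 0.0216, 0.0599]
eef_rot: [0.772, -0.635, 0.001, 0.001]
ft_force: [1.6, -7.9, -2.2]
gripper_width: 0.0001
finger_force: 3.8
```

Run:
```python
from m import *
for n in ('scene','top'):
    p,o=shot(n); W=cloud(p,o); im=p['img']
    rep(n+' redtab',W,ext(W,im,(.63,.03),.04,.06,.085,red))
    if n=='scene': cv2.imwrite('pics/crop5.png',cv2.resize(im[190:290,250:380,::-1],None,fx=5,fy=5,interpolation=cv2.INTER_CUBIC))
print(o['tcp_pos'],o['ft_force'].round(2))
```

```text
[0.63212967 0.02155944 0.05990003] [ 2.09 -6.82 -1.54]
```

View pics/crop5.png

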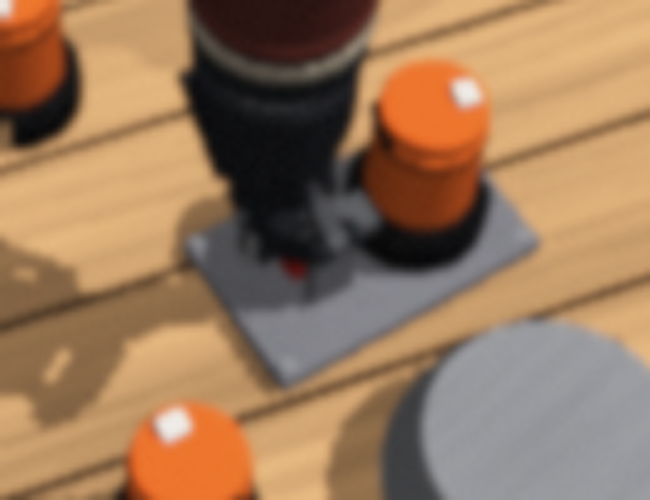

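At d = 97.8 mm the force rises to 8 N, which matches the expected stop. I'll press slightly more to confirm.

Emit:
arm_command(
  motion=[
    [0,-0.1,0.7,0,0,0,0],
    [0,-0.3,1.4,0,0,0,0],
    [0,-0.3,1.4,0,0,0,0],
    [0,-0.3,1.4,0,0,0,0],
  ],
)

```text
time: 16.37
tcp_pos: [0.6321, 0.0217, 0.06]
eef_rot: [0.772, -0.635, 0.002, 0.001]
ft_force: [1.4, -13.5, -2.3]
gripper_width: -0.0004
finger_force: 6.3
```

Emit:
arm_command(
  motion=[
    [0,0.5,-3,0,0,0,0],
    [0,3,-15,0,0,0,0],
    [0,6,-30,0,0,0,0],
    [0,10,-50,10,0,0,0],
    [0,14,-70,50,0,0,0],
    [0,20,-100,90,0,0,0],
    [0,25,-130,130,0,0,0],
    [0,25,-150,170,0,0,0],
    [0,25,-150,170,0,0,0],
    [0,25,-150,170,0,0,0],
  ],
)

```text
time: 17.2
tcp_pos: [0.6588, -0.1304, 0.2353]
eef_rot: [0.772, -0.636, 0.004, -0.001]
ft_force: [0.3, -0.5, 0.3]
gripper_width: -0.0002
finger_force: 0.0
```

Run:
```python
from m import *
for n in ('scene','top'):
    p,o=shot(n); W=cloud(p,o); im=p['img']; c=(.6145,.1177)
    rep(n+' redtab',W,ext(W,im,(.63,.03),.04,.065,.085,red)); P=rep('lid',W,ext(W,im,c,.034,.11,.125)); print(cv2.minEnclosingCircle((P[:,:2]*1000).astype(np.float32)))
    for t in ('bowl','whistle','key_ring','brush','balm','clicker'):
        for r in imaging.search_frame(p,t)[:1]:
            u,v=np.array(r['box'][:2]).round().astype(int); print(t,np.round(r['box']).tolist(),W[v,u].round(3))
p,o=shot('wrist');W=cloud(p,o);save(p,'w6'); rep('w redtab',W,ext(W,p['img'],(.63,.03),.04,.065,.085,red))
print(o['time'],o['tcp_pos'],o['ft_force'].round(2))
```

```text
scene redtab 34 med [0.6329 0.0349 0.0748] min [0.621 0.031 0.067] max [0.645 0.04  0.079]
lid 339 med [0.6184 0.1177 0.1176] min [0.59 0.09 0.11] max [0.642 0.146 0.124]
((614.9674072265625, 118.15966033935547), 28.283153533935547)
bowl [358.0, 284.0, 65.0, 62.0] [0.787 0.103 0.051]
whistle [400.0, 153.0, 6.0, 8.0] [0.436 0.427 0.015]
key_ring [304.0, 180.0, 18.0, 11.0] [ 0.418  0.119 -0.001]
brush [149.0, 315.0, 24.0, 83.0] [ 0.672 -0.382  0.013]
balm [424.0, 203.0, 24.0, 27.0] [0.638 0.377 0.047]
clicker [108.0, 242.0, 22.0, 17.0] [ 0.444 -0.445  0.023]
top redtab 23 med [0.6296 0.0347 0.0746] min [0.617 0.032 0.069] max [0.643 0.04  0.079]
lid 360 med [0.6128 0.1188 0.1169] min [0.586 0.091 0.11 ] max [0.64  0.145 0.125]
((612.110107421875, 117.93450164794922), 28.477602005004883)
bowl [219.0, 122.0, 57.0, 59.0] [0.76  0.114 0.047]
whistle [103.0, 250.0, 13.0, 16.0] [0.417 0.425 0.02 ]
key_ring [217.0, 250.0, 19.0, 15.0] [0.416 0.121 0.003]
brush [399.0, 163.0, 30.0, 69.0] [ 0.653 -0.379  0.016]
balm [115.0, 173.0, 28.0, 28.0] [0.621 0.391 0.046]
clicker [430.0, 243.0, 19.0, 23.0] [ 0.433 -0.454  0.022]
17.9 [ 0.65650579 -0.12567919  0.22970933] [0.02 0.56 0.66]
```

View pics/w6.png

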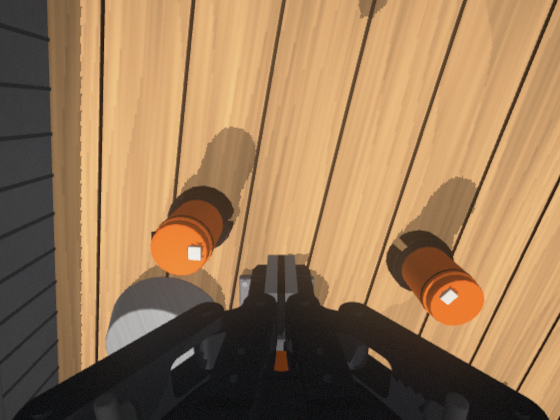

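The tab moved about 14 mm and stopped solidly at 13 N. The canister lid is still at home height and nothing else has moved. In the last view the gripper is clear, with only the look-alikes at (182,245) and (450,300). Handing in.

```bash
python3 -c "
from cell import job; print(job.sign_off())"
```

```text
the job is handed in; nothing more can be done
None
```

The canister is fully home and upright on the gray base, the slide bolt is pushed to its stop over the collar, the gripper is clear, and the job was handed in at about 18 s; no verdict was returned.

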